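# Crank the filter carriage to its green stop

## Task

Wind the filter carriage to its green stop: pull the orange grip sleeve of the crank up to draw its locking pin, keep hold of the sleeve and wind the crank anticlockwise (seen from above), then let the pin drop fully home in the hole beside the green tab and let go. Never let go of the sleeve while the pin is not home in a hole, do not force the pin against the plate (feel for the hole gently), and leave the glass jar, the carton and the screwdriver alone.

Things in the scene. Friction and masses are not known exactly. Their poses are not given: they have to be found in the camera images.
- pivot (a point): The crank's vertical pivot axis, at the height of the index plate's top face (58 mm above the table).
- drive: Round grey drive housing fixed to the table, 216 mm across, 50 mm high; origin on the pivot axis at table level. Away from the robot a low rail (56 mm high, 360 mm long) is attached, 165 mm from the pivot.
- carriage: Black filter carriage on the rail, its top 96 mm above the table, 60 x 50 mm; origin at the middle of its underside. The crank drives it 30 mm per radian.
- crank: Crank; origin on the pivot axis at table level, x axis along its arm to the sleeve. Arm 22 mm wide, top 74 mm above the table. From its parked start it turns at least 4.8 rad anticlockwise (from above), never clockwise. A return spring and friction resist winding with 3 to 7 N at the sleeve; with the pin out, the spring winds it back when let go.
- sleeve_mid (a point): Centre of the orange grip sleeve: upright cylinder 28 mm across, 55 mm high, two thin black bands, 60 mm from the pivot axis. At the start it is at its lowest, centre 105.5 mm above the table, underside 78 mm. It can be pulled up at most 22 mm against a spring of 9 to 12 N and springs down when let go.
- sleeve: The same sleeve as a body, origin at its centre. It spins freely on its vertical axis (yaw is meaningless). Under it sits a 10 mm round-nosed pin that rises with it; pull 14 to 18 mm to draw it (under 12 is not enough). The pin is sprung in the sleeve: with the sleeve down, it pushes the sleeve up with 8.5 N when riding on the plate (red tail 7 mm out of the sleeve's top) but 5 N when home (tail level).
- index_plate: Fixed steel ring under the crank arm, radii 47 to 73 mm, top 58 mm above the table; origin on the pivot axis, 8 mm below its top. Has a wide parking slot, where the sleeve's locking pin starts, and three holes 13 mm wide on the 60 mm circle, one by each tab. The pin must not press on it, down or sideways, with over 25 N.
- seat_ring: Dark thin disc under the index plate, 150 mm across, its top 7 mm below the plate's top face; origin under its centre. The pin's nose rests on it when home in a slot or hole, with the sleeve less than 4 mm above its lowest.
- tab_green: Green disc, 20 mm across, 4 mm thick, on the housing 92 mm from the pivot axis; origin under its centre. Marks the wanted hole only roughly: the hole is up to 13 mm along the 60 mm circle to either side of the line from the pivot through the tab. Lower the sleeve short of it and wind on slowly until the pin snaps in and blocks the crank.
- tab_yellow: Yellow disc, like the green one, by a hole that is not wanted (pass it with the pin lifted). The three tabs stand 2.2, 3.2 and 4.2 rad anticlockwise from the parked crank, in any order.
- tab_blue: Blue disc, like the yellow one, by another hole that is not wanted.
- bottle: Bystander: small clear glass jar with a blue cap, 60 mm across, 110 mm high, standing; origin under its centre.
- carton: Bystander: white carton, 70 x 90 x 55 mm; origin under its centre.
- screwdriver: Bystander: red-handled screwdriver, 170 mm long, lying flat between the robot and the drive, along its x axis; origin under its middle.

How it is judged:
On the way:
1. the sleeve is held and pulled up by at least 11 mm (height (world z) of sleeve_mid above 0.1165 m and contact force between the fingers and sleeve above 1 N), for 0.1 s.
At the end, for the whole second after the job is handed in: The pin rests on the seat ring (over 1 N) in the hole by the green tab (sleeve axis within 42 mm of the tab, from above), the sleeve is within 3.5 mm of its lowest and released, the crank at rest; jar, carton and screwdriver within 20 mm of their places, the jar upright (horizontal distance between sleeve_mid and tab_green below 0.042 m and height (world z) of sleeve_mid below 0.109 m and contact force between seat_ring and anything else above 1 N and angular speed of crank below 0.1 rad/s and contact force between the fingers and anything else below 0.2 N and distance of each of bottle, carton, screwdriver from where it was at the start of the episode below 0.02 m and angle between bottle's own z axis and vertical below 0.2 rad); the robot touches nothing.
It fails at once if the sleeve is let go of while the pin is not home in a hole (not resting on the seat ring) (distance of sleeve_mid from where it was at the start of the episode above 0.02 m and contact force between seat_ring and anything else below 0.4 N and contact force between the fingers and sleeve below 0.3 N).
It fails at once if the pin is pressed or driven against the index plate with more than 25 N (contact force between index_plate and anything else above 25 N).
It fails at once if the jar, the carton or the screwdriver is disturbed (not (distance of each of bottle, carton, screwdriver from where it was at the start of the episode below 0.02 m and angle between bottle's own z axis and vertical below 0.2 rad)).
It also fails if it takes over 58 s, if anything falls off the work surface, if the arm or the gripper's body presses on something with over 40 N, if the wrist force passes 120 N, or if a joint passes its speed limit or range.

## Robot

A 6-joint arm with a two-finger parallel gripper is mounted at the origin on the work surface. World frame = base frame: x ahead of the robot, y to its left, z up, the work surface at z = 0. Lengths are in m, angles in rad, forces in N, time in s.
With the tool pointing down it reaches from about 0.35 to 0.85 m from the base axis. Payload 8.1 kg.
Tool frame: the origin (TCP) lies midway between the tips of the shut fingers; the grasp point (between the pads) lies 19 mm behind it (r.grip_point_offset is the distance from the TCP to the grasp point, in m); z points along the fingers, y is the line along which they close (so a half turn about z gives the same grasp; the last joint's range is limited). The gripper opens to 85 mm and grips with 20 to 120 N. Pads are 22 mm wide; open, the fingers measure 114 mm over their backs; the gripper's body (76 mm by 85 mm) begins 54 mm behind the grasp point. The pads swing forward as they close: fully open they stand 13 mm farther back than shut.
Start: joints at [-1.226, 0.13, 1.488, -0, 1.523, -0.085], TCP at [0.25, -0.545, 0.231] pointing down, gripper open.
Joint ranges: [-2.96, 2.96], [-0.89, 2.26], [0.02, 2.5], [-1.34, 4.48], [0, 2.73], [-2.66, 2.66]. Speed limits (rad/s): [2.39, 2.39, 2.79, 3.14, 3.14, 3.14].

## Interface

Orientations are given as a unit quaternion [w, x, y, z].
In Python, from plant import get_state, eyes, r gives the robot as it stands. The module is installed in compiled form; this text tells all that it offers.
- The arm moves only by the tool apply_moves, never from a script. Its argument "steps" is one flat list of numbers, 5 for each row, row after row: the finger opening in cm, from 0 to 8.54, then the shift along the tool's x, y, z in cm, then the turn about the tool's z in degrees. In form: [gripper, x, y, z, twist, gripper, x, y, z, twist, ...]. A call has exactly 10 rows; each row is the pose to reach, as a shift and turn from the pose commanded when the call began, along the tool's axes at that moment; what a row does not reach only later rows make up. A row lasts 1/8 s, in which the tool goes at most 62.5 mm and 10.7 degrees, less where a joint would pass 70% of its speed; a pose out of reach is approached as far as the arm can. A call with a gripper value outside its range is refused whole. The fingers move at their own pace and stop on an object; "grip_force" is the grip in N (left out, the last holds). Time passes only in rows, so rows that repeat a pose let the fingers close, or fill a call up. It gives the time, the measured TCP pose, the force, the opening and the grip force at its end, in the units of the state.
- get_state(): the state, without advancing time (a new reading comes with each control period).
- eyes.camera(name): name is "side" or "top"; returns (picture, depth): 480x640x3 uint8, blue, green, red; 480x640 float32, m along the optical axis (not along the pixel's ray), 0 where there is no reading.
- eyes.calibration(name): a dict with "fov_y" (degrees; the focal length in pixels is half the picture's height over the tangent of half this angle, whatever the lens; pixels are square), "cx", "cy" (the principal point, pixels), "k1" (the pictures are not rectified: a ray, as slopes to the right and down, at radius r is drawn at 1 + k1 r^2 times it, then the intrinsics apply), "position" and "attitude" of the camera in the world. Camera axes: x right, y up, looking along -z (the intrinsics and any distortion apply to the point x, -y, -z); pixel columns grow to the right and rows downward; lengths in m; the calibration is good to about 2 mm. A picture is of the moment at which its call begins. calibration takes no time and is no camera call.
- r.close_job(): hands the job in; it is judged then, once.
The state is a dict: "t": time; "joint_pos": joint angles; "dq": joint speeds; "joint_torque": joint torques, N m; "position": TCP position; "ee_rot": TCP orientation; "contact_force": force on the tool from outside, world axes, zero at the start; "torque": the same for the moment, N m; "gripper_width": finger opening in m; "grasp_force": force on a finger pad.
Only numpy, scipy, OpenCV 4.12 (cv2) and the standard library are available. Lean on these libraries where they do the work, as an engineer would, in place of code of your own. Each camera call takes 0.05 s, during which the arm holds its last target. There are 200 camera calls.

## Working session

There is one attempt and no reset: what is moved stays moved. The work goes in short steps, Python scripts to look and compute and a tool call to move; the robot and the scene stay as the last step left them, time stands still between calls to the robot, and variables do not carry over. Pictures are saved under pics/ and viewed, at most 10 in all, crops included, and the job is handed in when it is done.

Besides the shell and the picture viewer there is one more tool, called after ">>>" by a JSON object that holds its "op" and its "data". apply_moves: Moves the arm, as the interface text tells. Its arguments: {"type":"object","properties":{"steps":{"type":"array","items":{"type":"number"}},"grip_force":{"type":"number"}},"required":["steps"]}

```bash
mkdir -p pics; cat > h.py <<'E'
import numpy as np, cv2
from scipy.spatial.transform import Rotation as R
from plant import get_state, eyes, r
def rot(q): return R.from_quat([q[1],q[2],q[3],q[0]])
def world(name, depth=None, uv=None, z=None):
    """full cloud (HxWx3) from depth, or ray-plane points for uv at height z"""
    c=eyes.calibration(name); f=240/np.tan(np.radians(c['fov_y'])/2)
    K=np.array([[f,0,c['cx']],[0,f,c['cy']],[0,0,1]])
    if uv is None:
        v,u=np.mgrid[0:480,0:640]; uv=np.stack([u,v],-1).reshape(-1,2)
    p=cv2.undistortPoints(np.float64(uv).reshape(-1,1,2),K,np.array([c['k1'],0,0,0.])).reshape(-1,2)
    d=np.c_[p[:,0],-p[:,1],-np.ones(len(p))]
    d=rot(c['attitude']).apply(d); o=np.array(c['position'])
    if z is not None: return o+d*((z-o[2])/d[:,2])[:,None]
    return (o+d*depth.reshape(-1,1)).reshape(480,640,3)
E
python3 - <<'E'
from h import *
for n in('top','side'):
    im,d=eyes.camera(n); cv2.imwrite(f'pics/{n}0.png',im); np.save(f'{n}0.npy',d); print(n,eyes.calibration(n))
s=get_state(); print(s)
E
```

```text
top {'fov_y': 53.72932582162763, 'cx': 314.92197982802895, 'cy': 232.48355853431232, 'k1': 0.00147522914670637, 'position': array([0.5209733 , 0.05240457, 0.96635447]), 'attitude': array([ 0.71570417,  0.01712242, -0.02334022, -0.69780341])}
side {'fov_y': 52.67825137141184, 'cx': 321.0214868929456, 'cy': 235.7912944660734, 'k1': -0.053922551287745236, 'position': array([-0.01817081,  0.76913267,  0.70914911]), 'attitude': array([-0.30598883, -0.15323329,  0.44639515,  0.82681423])}
{'t': 0.1, 'joint_pos': array([-1.22643017e+00,  1.31103262e-01,  1.48916906e+00, -3.07405293e-05,
        1.52301511e+00, -8.53693356e-02]), 'dq': array([-0.00025121, -0.00120674, -0.00315825, -0.00018672,  0.0007167 ,
       -0.00151382]), 'joint_torque': array([ 2.03507043e-03, -5.70952249e+01, -5.01939833e+01, -8.35747983e-05,
        8.12777871e-03, -5.26737779e-05]), 'position': array([ 0.24983534, -0.54496016,  0.23033954]), 'ee_rot': array([-8.38312097e-04,  9.77004091e-01,  2.13218871e-01, -1.24652754e-04]), 'contact_force': array([1.44970681, 0.242405  , 0.36194786]), 'torque': array([ 0.03771475, -0.00875956, -0.03857859]), 'grasp_force': 0.0, 'gripper_width': 0.08545025354019134}
```

View pics/top0.png

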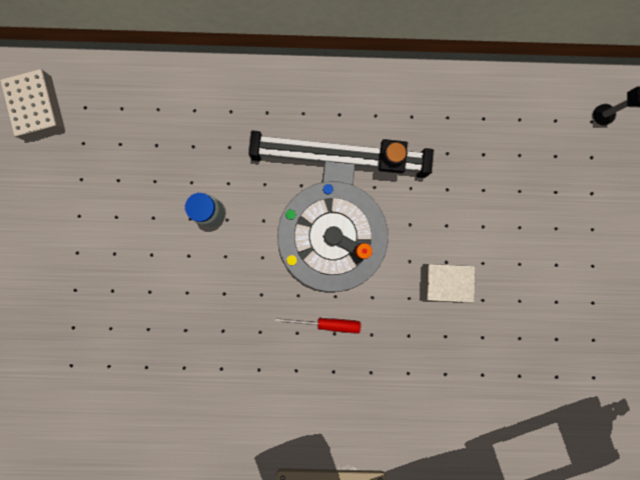

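View pics/side0.png

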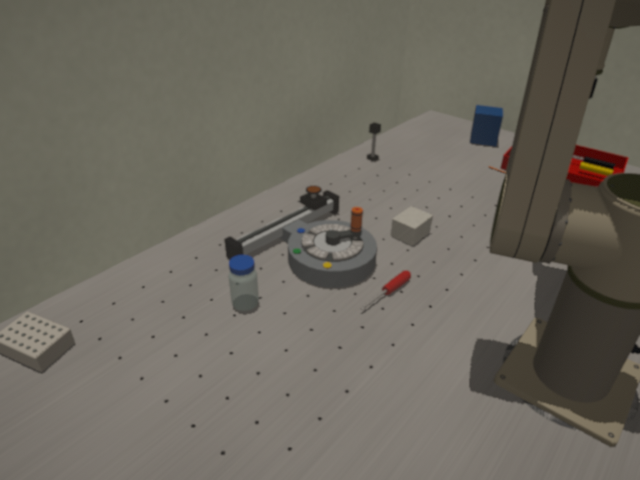

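The top view shows the pivot at (333,236), sleeve (364,251), blue tab (328,189), green (291,215) and yellow (292,261). Blue is passed first, then green. The screwdriver is at (330,325), the jar at (201,208) and the carton at (451,283).

```bash
python3 - <<'E'
from h import *
im=cv2.imread('pics/top0.png'); d=np.load('top0.npy'); P=world('top',d)
hsv=cv2.cvtColor(im,cv2.COLOR_BGR2HSV)
def blob(lo,hi,box):
    m=np.zeros(d.shape,bool); x0,y0,x1,y1=box; m[y0:y1,x0:x1]=1
    m&=cv2.inRange(hsv,lo,hi)>0; v,u=np.nonzero(m); return u.mean(),v.mean(),m.sum(),m
box=(275,178,390,295); z0={}
for n,lo,hi,z in (('green',(40,80,40),(85,255,255),.054),('yellow',(22,120,80),(35,255,255),.054),('blue',(95,120,40),(125,255,255),.054),('sleeve',(3,150,120),(18,255,255),.133)):
    u,v,k,m=blob(lo,hi,box); w=world('top',uv=[[u,v]],z=z)[0]; z0[n]=w; print(n,u,v,k,w.round(4),'depthz',np.median(P[m][:,2]).round(4))
# fit circle to housing top edge: points with z 0.045..0.056
m=(P[...,2]>.044)&(P[...,2]<.056); m[:, :270]=0; m[:,395:]=0; m[:180]=0
q=P[m][:,:2]; c=q.mean(0)
from scipy.optimize import least_squares
t=np.array([z0[k][:2] for k in('green','yellow','blue')])
s=least_squares(lambda c:np.linalg.norm(t-c,axis=1)-.092,c); piv=s.x; print('pivot tabs',piv,s.fun,'cloud',c)
for k in z0: a=z0[k][:2]-piv; print(k,np.hypot(*a),np.degrees(np.arctan2(a[1],a[0])))
# height along radius near pivot
dd=np.linalg.norm(P[...,:2]-piv,axis=2); print('knob max z',np.percentile(P[dd<.012][:,2],[50,99]))
c=im[170:300,265:400]; cv2.imwrite('pics/c0.png',cv2.resize(c,None,fx=4.4,fy=4.4,interpolation=cv2.INTER_CUBIC))
E
```

```text
green 290.2625 214.1875 80 [0.6075 0.0936 0.054 ] depthz 0.0535
yellow 291.4 259.74117647058824 85 [0.5197 0.0889 0.054 ] depthz 0.054
blue 327.6025641025641 188.56410256410257 78 [0.6593 0.0226 0.054 ] depthz 0.0541
sleeve 363.9076086956522 250.45108695652175 184 [ 0.5394 -0.0413  0.133 ] depthz 0.1329
pivot tabs [0.5680146  0.01053144] [-5.59088511e-05  5.13864387e-05  5.14156150e-05] cloud [0.56754726 0.01361954]
green 0.09194409114887327 64.55191058843423
yellow 0.0920513864386536 121.63091913843195
blue 0.092051415614987 7.523090252701112
sleeve 0.059225990325699564 -118.93971095804454
knob max z [0.07798616 0.08144728]
```

View pics/c0.png

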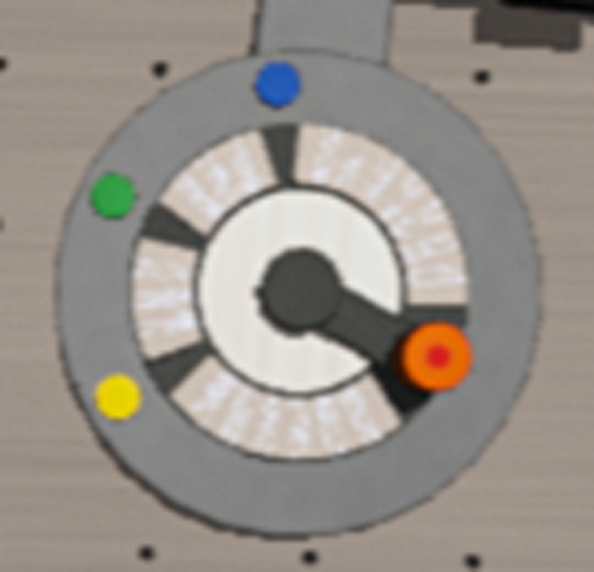

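The crop shows the hole gaps: green at crop (172,227), blue at (282,155), and the sleeve at (437,356). I'll move above the sleeve with the closing line tangential to it.

>>> {"op": "apply_moves", "data": {"steps": [8.5,4.7,-3.4,0,-4,8.5,9.4,-6.7,0,-8,8.5,14.2,-10.1,0,-12,8.5,18.9,-13.5,0,-16,8.5,23.6,-16.9,0,-20,8.5,28.4,-20.2,0,-24,8.5,33.1,-23.6,1,-28,8.5,37.8,-27,3,-32,8.5,42.5,-30.4,4.5,-36,8.5,47.3,-33.8,6,-36], "grip_force": 60}}

```text
t: 1.35
position: [0.5396, -0.0392, 0.1705]
ee_rot: [-0.0, 0.863, 0.505, -0.0]
contact_force: [0.4, -0.4, -0.5]
gripper_width: 0.0848
grasp_force: 0.0
```

```bash
python3 - <<'E'
from h import *
piv=np.array([.5680,.0105])
for n,(u,v) in dict(green=(172,227),blue=(282,155),yellow=(178,370)).items():
    w=world('top',uv=[[265+(u+.5)/4.4-.5,170+(v+.5)/4.4-.5]],z=.055)[0][:2]-piv; print(n,np.hypot(*w),np.degrees(np.arctan2(w[1],w[0])))
s=get_state(); M=rot(s['ee_rot']); print(s['t'],s['position'],M.as_matrix().round(3)[:,:2].T, s['contact_force'])
im,d=eyes.camera('top'); cv2.imwrite('pics/t1.png',im[120:360,220:480])
d=np.array([.5391,-.0417,.17])-s['position']; print((M.inv().apply(d)*100).round(2))
E
```

```text
green 0.06261317796969744 64.94270086894825
blue 0.06020639515733685 8.827615000943544
yellow 0.06362949197522606 124.48576360471569
1.35 [ 0.53955389 -0.03920644  0.17046937] [[ 0.49   0.872 -0.   ]
 [ 0.872 -0.49  -0.   ]] [ 0.43233622 -0.40528383 -0.52564532]
[-0.24  0.08  0.05]
```

>>> {"op": "apply_moves", "data": {"steps": [8.5,-0.2,0.1,1,0,8.5,-0.2,0.1,3,0,8.5,-0.2,0.1,5,0,8.5,-0.2,0.1,6.8,0,8.5,-0.2,0.1,7.8,0,8.5,-0.2,0.1,8.1,0,8.5,-0.2,0.1,8.1,0,2.5,-0.2,0.1,8.1,0,2.5,-0.2,0.1,8.1,0,2.5,-0.2,0.1,8.1,0], "grip_force": 60}}

```text
t: 2.65
position: [0.5393, -0.0433, 0.0907]
ee_rot: [0.0, 0.863, 0.505, 0.0]
contact_force: [-0.3, 0.7, -0.0]
gripper_width: 0.0318
grasp_force: 0.0
```

>>> {"op": "apply_moves", "data": {"steps": [2,0,0,0,0,2,0,0,0,0,2,0,0,0,0,2,0,0,0,0,2,0,0,0,0,2,0,0,0,0,2,0,0,0,0,2,0,0,0,0,2,0,0,0,0,2,0,0,0,0]}}

```text
t: 3.9
position: [0.5401, -0.0437, 0.091]
ee_rot: [0.001, 0.863, 0.505, 0.001]
contact_force: [4.2, -2.3, 0.4]
gripper_width: 0.0265
grasp_force: 59.4
```

```bash
python3 - <<'E'
from h import *
im,d=eyes.camera('side'); cv2.imwrite('pics/s2.png',cv2.resize(im[150:300,260:460],None,fx=4,fy=4,interpolation=cv2.INTER_CUBIC))
s=get_state();print(s)
E
```

```text
{'t': 3.95, 'joint_pos': array([-1.75186730e-01,  8.54559183e-02,  1.80042032e+00, -3.17431603e-04,
        1.25345744e+00,  3.37697637e-01]), 'dq': array([ 0.00148767, -0.00135008, -0.00011244,  0.00106288, -0.00051913,
        0.0002935 ]), 'joint_torque': array([ 1.25234317e+00, -4.90641797e+01, -4.27411580e+01,  5.90920430e-01,
        1.71271026e+00, -8.88048322e-03]), 'position': array([ 0.54004372, -0.04370426,  0.09099204]), 'ee_rot': array([8.46179232e-04, 8.63308919e-01, 5.04674560e-01, 7.63203063e-04]), 'contact_force': array([ 4.4291498 , -2.9782049 ,  1.97444944]), 'torque': array([-0.45699626, -0.7336673 , -0.01896975]), 'grasp_force': 59.39706802368164, 'gripper_width': 0.026717362323975907}
```

View pics/s2.png

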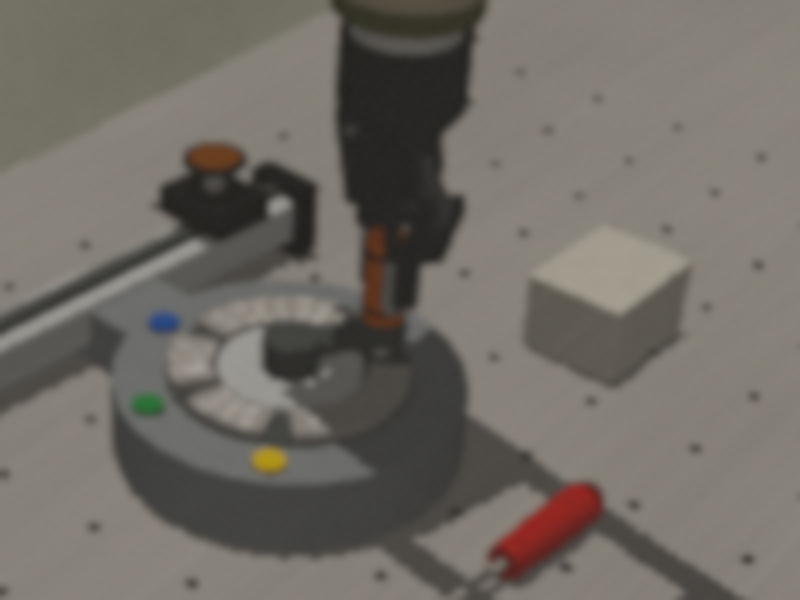

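The picture shows the sleeve gripped between the pads, clear of the arm and knob. Next I pull it up.

>>> {"op": "apply_moves", "data": {"steps": [2,0,0,-0.2,0,2,0,0,-0.5,0,2,0,0,-0.8,0,2,0,0,-1.1,0,2,0,0,-1.4,0,2,0,0,-1.6,0,2,0,0,-1.7,0,2,0,0,-1.7,0,2,0,0,-1.7,0,2,0,0,-1.7,0], "grip_force": 80}}

```text
t: 5.2
position: [0.5398, -0.0436, 0.1062]
ee_rot: [0.001, 0.863, 0.505, 0.001]
contact_force: [12.5, -3.4, -12.3]
gripper_width: 0.0265
grasp_force: 79.4
```

```bash
python3 - <<'E'
from h import *
im,d=eyes.camera('side'); cv2.imwrite('pics/s3.png',cv2.resize(im[150:300,260:460],None,fx=4,fy=4,interpolation=cv2.INTER_CUBIC))
s=get_state();print(s)
# winding path: commanded start pose in frame of pivot, tool axes
M=rot(s['ee_rot']); 
E
```

```text
{'t': 5.25, 'joint_pos': array([-1.75253556e-01,  6.78555923e-02,  1.78915925e+00, -1.57250082e-04,
        1.28290658e+00,  3.37699047e-01]), 'dq': array([-1.11397348e-03, -4.65577664e-04, -4.56240237e-05,  1.07015140e-03,
       -2.29681190e-04,  1.89305663e-04]), 'joint_torque': array([ 1.41504139e+00, -5.46774387e+01, -4.61368632e+01,  4.84236740e-01,
        4.39807624e+00, -2.00606219e-02]), 'position': array([ 0.53979071, -0.0436402 ,  0.10621755]), 'ee_rot': array([5.98453103e-04, 8.63340067e-01, 5.04621864e-01, 5.88040266e-04]), 'contact_force': array([ 12.43924127,  -2.86579798, -13.46389314]), 'torque': array([-0.56670414, -1.89668673,  0.01383579]), 'grasp_force': 79.37280893325806, 'gripper_width': 0.02623964682527373}
```

View pics/s3.png

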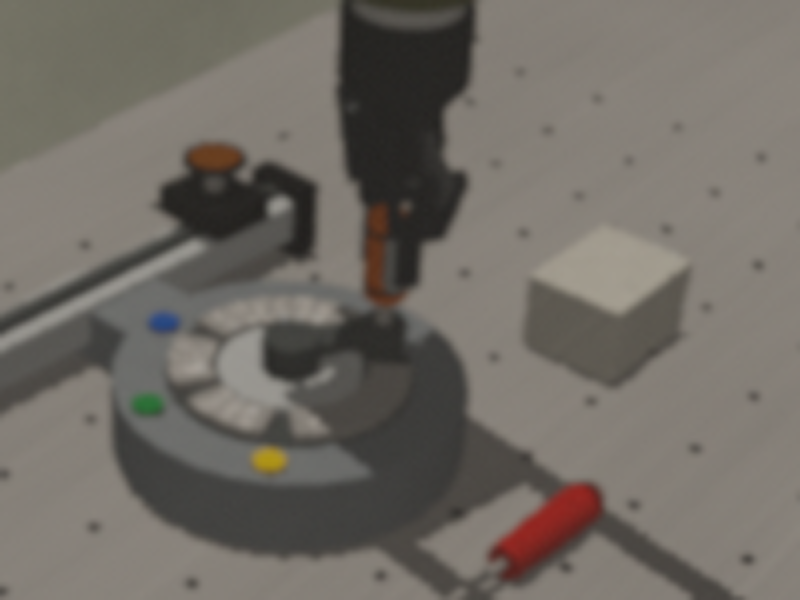

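The sleeve is drawn about 15 mm and still held. In tool axes the winding path is x = 6(1−cos a), y = 6 sin a.

>>> {"op": "apply_moves", "data": {"steps": [2,0.02,0.4,-0.1,0,2,0.1,1.1,-0.1,0,2,0.32,1.95,-0.1,0,2,0.7,2.8,-0.1,0,2,1.2,3.6,-0.1,0,2,1.8,4.28,-0.1,0,2,2.48,4.86,-0.1,0,2,3.2,5.3,-0.1,0,2,3.95,5.64,-0.1,0,2,4.45,5.8,-0.1,0]}}

```text
t: 6.5
position: [0.6113, -0.0339, 0.1072]
ee_rot: [0.0, 0.863, 0.505, -0.001]
contact_force: [-2.3, -5.7, -13.1]
gripper_width: 0.026
grasp_force: 79.6
```

```bash
cat >chk.py <<'E'
from h import *
s=get_state();M=rot(s['ee_rot']);p=s['position'];c=np.array([.5393,-.0432])+.06*np.array([-np.cos(np.radians(-119)),-np.sin(np.radians(-119))])
w=p[:2]-c
print(s['t'],p.round(4),'r',np.hypot(*w).round(4),'a',(np.degrees(np.arctan2(w[1],w[0]))+119).round(1),'F world',s['contact_force'].round(1),'tool',M.inv().apply(s['contact_force']).round(1),s['gripper_width'],s['grasp_force'])
E
python3 chk.py
```

```text
6.5 [ 0.6113 -0.0339  0.1072] r 0.0608 a 73.8 F world [ -2.3  -5.7 -13.1] tool [-6.1  0.8 13.2] 0.025986250596103724 79.59251761436462
```

>>> {"op": "apply_moves", "data": {"steps": [2,0.61,0.13,0,0,2,1.34,0.2,0,0,2,2.07,0.18,0,0,2,2.8,0.07,0,0,2,3.5,-0.13,0,0,2,4.18,-0.41,0,0,2,4.82,-0.77,0,0,2,5.33,-1.14,0,0,2,5.64,-1.41,0,0,2,5.79,-1.56,0,0]}}

```text
t: 7.75
position: [0.6268, 0.0252, 0.1083]
ee_rot: [0.0, 0.863, 0.505, 0.0]
contact_force: [4.6, -3.9, -13.1]
gripper_width: 0.0261
grasp_force: 79.6
```

```bash
python3 chk.py; python3 - <<'E'
from h import *
im,d=eyes.camera('top'); cv2.imwrite('pics/t4.png',cv2.resize(im[140:320,240:440],None,fx=3.3,fy=3.3,interpolation=cv2.INTER_CUBIC))
E
```

```text
7.75 [0.6268 0.0252 0.1083] r 0.0605 a 134.2 F world [  4.6  -3.9 -13.1] tool [-1.1  5.9 13.1] 0.026146822640436575 79.64543223381042
```

View pics/t4.png

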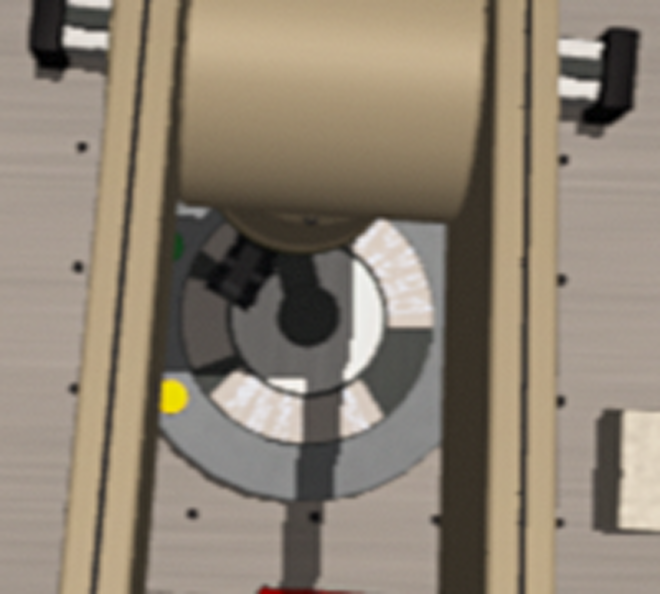

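The crank followed: its arm points toward the gripper, past blue. I'll wind on to 160°, short of green.

>>> {"op": "apply_moves", "data": {"steps": [2,0.2,-0.2,0,0,2,0.42,-0.46,0,0,2,0.63,-0.74,0,0,2,0.82,-1.03,0,0,2,1.0,-1.32,0,0,2,1.16,-1.62,0,0,2,1.3,-1.93,0,0,2,1.4,-2.19,0,0,2,1.4,-2.19,0,0,2,1.4,-2.19,0,0]}}

```text
t: 9.05
position: [0.614, 0.0484, 0.1083]
ee_rot: [-0.0, 0.863, 0.505, 0.0]
contact_force: [3.9, 1.0, -12.7]
gripper_width: 0.0261
grasp_force: 79.7
```

>>> {"op": "apply_moves", "data": {"steps": [2,0,0,0.2,0,2,0,0,0.4,0,2,0,0,0.6,0,2,0,0,0.8,0,2,0,0,1.0,0,2,0,0,1.1,0,2,0,0,1.2,0,2,0,0,1.3,0,2,0,0,1.4,0,2,0,0,1.4,0]}}

```text
t: 10.3
position: [0.6143, 0.0481, 0.0945]
ee_rot: [0.0, 0.863, 0.505, 0.0]
contact_force: [2.6, 1.0, -4.6]
gripper_width: 0.0267
grasp_force: 80.3
```

```bash
python3 chk.py
```

```text
10.3 [0.6143 0.0481 0.0945] r 0.0601 a 159.2 F world [ 2.6  1.  -4.6] tool [2.2 1.8 4.6] 0.026698065218091118 80.25537371635437
```

>>> {"op": "apply_moves", "data": {"steps": [2,0,0,0.1,0,2,0.03,-0.1,0.15,0,2,0.06,-0.2,0.15,0,2,0.09,-0.3,0.15,0,2,0.12,-0.4,0.15,0,2,0.15,-0.5,0.15,0,2,0.18,-0.6,0.15,0,2,0.21,-0.7,0.15,0,2,0.23,-0.8,0.15,0,2,0.23,-0.8,0.15,0]}}

```text
t: 11.55
position: [0.6093, 0.0532, 0.0936]
ee_rot: [0.001, 0.863, 0.505, 0.001]
contact_force: [6.8, -1.1, -3.1]
gripper_width: 0.0264
grasp_force: 80.6
```

```bash
python3 chk.py
```

```text
11.55 [0.6093 0.0532 0.0936] r 0.06 a 166.0 F world [ 6.8 -1.1 -3.1] tool [2.4 6.5 3.1] 0.026432485679428165 80.6487500667572
```

>>> {"op": "apply_moves", "data": {"steps": [2,0.01,-0.06,0,0,2,0.02,-0.12,0,0,2,0.03,-0.18,0,0,2,0.04,-0.24,0,0,2,0.05,-0.3,0,0,2,0.06,-0.36,0,0,2,0.07,-0.42,0,0,2,0.08,-0.48,0,0,2,0.09,-0.54,0,0,2,0.09,-0.58,0,0]}}

```text
t: 12.8
position: [0.6051, 0.0567, 0.0938]
ee_rot: [0.001, 0.863, 0.504, 0.001]
contact_force: [7.9, -1.6, -2.7]
gripper_width: 0.026
grasp_force: 80.6
```

```bash
python3 chk.py
```

```text
12.8 [0.6051 0.0567 0.0938] r 0.06 a 171.2 F world [ 7.9 -1.6 -2.7] tool [2.5 7.6 2.8] 0.026022539137474317 80.64696192741394
```

>>> {"op": "apply_moves", "data": {"steps": [2,0,-0.04,0,0,2,0.01,-0.08,0,0,2,0.01,-0.12,0,0,2,0.02,-0.16,0,0,2,0.02,-0.2,0,0,2,0.02,-0.24,0,0,2,0.03,-0.28,0,0,2,0.03,-0.32,0,0,2,0.03,-0.36,0,0,2,0.03,-0.4,0,0]}}

```text
t: 14.05
position: [0.6018, 0.059, 0.0938]
ee_rot: [0.001, 0.863, 0.505, 0.001]
contact_force: [7.1, -2.3, -4.7]
gripper_width: 0.0264
grasp_force: 80.6
```

```bash
python3 chk.py
```

```text
14.05 [0.6018 0.059  0.0938] r 0.0599 a 175.1 F world [ 7.1 -2.3 -4.7] tool [1.5 7.2 4.7] 0.026356080423225365 80.63512086868286
```

>>> {"op": "apply_moves", "data": {"steps": [2,0,-0.03,0,0,2,0,-0.06,0,0,2,0,-0.09,0,0,2,0,-0.12,0,0,2,0,-0.15,0,0,2,0.01,-0.18,0,0,2,0.01,-0.2,0,0,2,0.01,-0.2,0,0,2,0.01,-0.2,0,0,2,0.01,-0.2,0,0]}}

```text
t: 15.3
position: [0.5998, 0.0603, 0.0936]
ee_rot: [0.001, 0.863, 0.505, 0.001]
contact_force: [6.3, -2.1, -3.4]
gripper_width: 0.0265
grasp_force: 80.6
```

```bash
python3 chk.py
```

```text
15.3 [0.5998 0.0603 0.0936] r 0.0599 a 177.4 F world [ 6.3 -2.1 -3.4] tool [1.2 6.5 3.5] 0.026540653614165185 80.63565015792847
```

>>> {"op": "apply_moves", "data": {"steps": [2,0,-0.03,0,0,2,0,-0.06,0,0,2,0,-0.09,0,0,2,0,-0.12,0,0,2,0,-0.15,0,0,2,0,-0.18,0,0,2,0,-0.21,0,0,2,0,-0.24,0,0,2,0,-0.24,0,0,2,0,-0.24,0,0]}}

```text
t: 16.55
position: [0.5956, 0.0624, 0.0922]
ee_rot: [-0.001, 0.863, 0.505, -0.001]
contact_force: [-1.8, 5.4, -5.8]
gripper_width: 0.0266
grasp_force: 80.5
```

```bash
python3 chk.py
```

```text
16.55 [0.5956 0.0624 0.0922] r 0.0597 a 181.9 F world [-1.8  5.4 -5.8] tool [ 3.8 -4.2  5.8] 0.026552725460402913 80.54847478866577
```

The lag vanished and the down-pull rose, so the pin probably dropped in. I'll nudge on gently to confirm it is blocked.

>>> {"op": "apply_moves", "data": {"steps": [2,0,-0.03,0,0,2,0,-0.06,0,0,2,0,-0.09,0,0,2,0,-0.12,0,0,2,0,-0.15,0,0,2,0,-0.15,0,0,2,0,-0.15,0,0,2,0,-0.15,0,0,2,0,-0.15,0,0,2,0,-0.15,0,0]}}

```text
t: 17.8
position: [0.5953, 0.0627, 0.0929]
ee_rot: [0.0, 0.863, 0.505, 0.0]
contact_force: [1.1, 1.2, -6.8]
gripper_width: 0.0263
grasp_force: 80.5
```

```bash
python3 chk.py
```

```text
17.8 [0.5953 0.0627 0.0929] r 0.0598 a 182.3 F world [ 1.1  1.2 -6.8] tool [1.6 0.4 6.8] 0.026295325527332165 80.5086350440979
```

>>> {"op": "apply_moves", "data": {"steps": [2,0,-0.03,0,0,2,0,-0.06,0,0,2,0,-0.09,0,0,2,0,-0.12,0,0,2,0,-0.12,0,0,2,0,-0.12,0,0,2,0,-0.12,0,0,2,0,-0.12,0,0,2,0,-0.12,0,0,2,0,-0.12,0,0]}}

```text
t: 19.05
position: [0.5948, 0.063, 0.0932]
ee_rot: [0.001, 0.863, 0.505, 0.001]
contact_force: [4.3, -2.1, -6.7]
gripper_width: 0.0263
grasp_force: 80.5
```

```bash
python3 chk.py
```

```text
19.05 [0.5948 0.063  0.0932] r 0.0598 a 182.8 F world [ 4.3 -2.1 -6.7] tool [0.3 4.8 6.7] 0.026252999884275492 80.50161480903625
```

>>> {"op": "apply_moves", "data": {"steps": [2,0,-0.03,0,0,2,0,-0.06,0,0,2,0,-0.09,0,0,2,0,-0.12,0,0,2,0,-0.12,0,0,2,0,-0.12,0,0,2,0,-0.12,0,0,2,0,-0.12,0,0,2,0,-0.12,0,0,2,0,-0.12,0,0]}}

```text
t: 20.3
position: [0.5937, 0.0635, 0.0932]
ee_rot: [0.001, 0.863, 0.505, 0.0]
contact_force: [4.8, -1.2, -6.7]
gripper_width: 0.0265
grasp_force: 80.5
```

```bash
python3 chk.py
```

```text
20.3 [0.5937 0.0635 0.0932] r 0.0598 a 184.0 F world [ 4.8 -1.2 -6.7] tool [1.3 4.8 6.8] 0.026513650303576494 80.50321698188782
```

>>> {"op": "apply_moves", "data": {"steps": [2,0,-0.02,0,0,2,0,-0.04,0,0,2,0,-0.06,0,0,2,0,-0.08,0,0,2,0,-0.1,0,0,2,0,-0.1,0,0,2,0,-0.1,0,0,2,0,-0.1,0,0,2,0,-0.1,0,0,2,0,-0.1,0,0]}}

```text
t: 21.55
position: [0.5928, 0.0639, 0.0932]
ee_rot: [0.001, 0.863, 0.505, 0.0]
contact_force: [6.1, -3.0, -7.0]
gripper_width: 0.0263
grasp_force: 80.5
```

```bash
python3 chk.py
```

```text
21.55 [0.5928 0.0639 0.0932] r 0.0598 a 184.9 F world [ 6.1 -3.  -7. ] tool [0.3 6.8 7.1] 0.026275000565017862 80.50281286239624
```

>>> {"op": "apply_moves", "data": {"steps": [2,0,-0.02,0,0,2,0,-0.04,0,0,2,0,-0.06,0,0,2,0,-0.08,0,0,2,0,-0.1,0,0,2,0,-0.1,0,0,2,0,-0.1,0,0,2,0,-0.1,0,0,2,0,-0.1,0,0,2,0,-0.1,0,0]}}

```text
t: 22.8
position: [0.5921, 0.0642, 0.0933]
ee_rot: [0.001, 0.863, 0.505, 0.0]
contact_force: [5.5, -3.4, -6.9]
gripper_width: 0.0266
grasp_force: 80.5
```

```bash
python3 chk.py
```

```text
22.8 [0.5921 0.0642 0.0933] r 0.0598 a 185.7 F world [ 5.5 -3.4 -6.9] tool [-0.2  6.4  6.9] 0.026645846532072952 80.50038456916809
```

>>> {"op": "apply_moves", "data": {"steps": [2,0,-0.02,0,0,2,0,-0.04,0,0,2,0,-0.06,0,0,2,0,-0.08,0,0,2,0,-0.1,0,0,2,0,-0.1,0,0,2,0,-0.1,0,0,2,0,-0.1,0,0,2,0,-0.1,0,0,2,0,-0.1,0,0]}}

```text
t: 24.05
position: [0.5919, 0.0643, 0.0936]
ee_rot: [0.001, 0.863, 0.504, 0.001]
contact_force: [8.3, -4.1, -7.2]
gripper_width: 0.0264
grasp_force: 80.3
```

```bash
python3 chk.py; python3 - <<'E'
from h import *
im,d=eyes.camera('side'); cv2.imwrite('pics/s5.png',cv2.resize(im[170:290,260:400],None,fx=5,fy=5,interpolation=cv2.INTER_CUBIC))
E
```

```text
24.05 [0.5919 0.0643 0.0936] r 0.0599 a 185.9 F world [ 8.3 -4.1 -7.2] tool [0.5 9.3 7.2] 0.0263907671003002 80.3479278087616
```

View pics/s5.png

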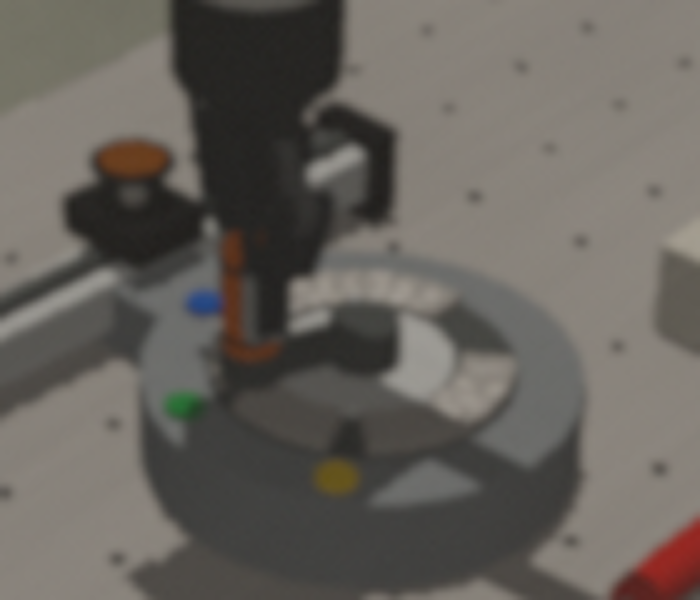

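The crank is now blocked: 9.3 N and only 0.2 mm of motion. The picture shows the sleeve beside the green tab. I'll back off a little, lower the sleeve fully, and then open.

>>> {"op": "apply_moves", "data": {"steps": [2,0,0.04,0.03,0,2,0,0.08,0.06,0,2,0,0.12,0.1,0,2,0,0.15,0.14,0,2,0,0.18,0.17,0,2,0,0.2,0.2,0,2,0,0.2,0.22,0,2,0,0.2,0.22,0,2,0,0.2,0.22,0,2,0,0.2,0.22,0]}}

```text
t: 25.35
position: [0.5923, 0.0643, 0.0911]
ee_rot: [0.0, 0.863, 0.505, 0.0]
contact_force: [-1.3, -5.4, 2.1]
gripper_width: 0.0266
grasp_force: 80.6
```

```bash
python3 chk.py
```

```text
25.35 [0.5923 0.0643 0.0911] r 0.06 a 185.6 F world [-1.3 -5.4  2.1] tool [-5.4  1.5 -2.1] 0.026600939892378855 80.5552589893341
```

>>> {"op": "apply_moves", "data": {"steps": [2,0,0,0,0,3.2,0,0,0,0,4,0,0,0,0,5.5,0,0,0,0,7,0,0,0,0,8,0,0,0,0,8,0,0,0,0,8,0,0,0,0,8,0,0,0,0,8,0,0,0,0], "grip_force": 20}}

```text
t: 26.6
position: [0.5922, 0.0645, 0.0906]
ee_rot: [-0.0, 0.863, 0.505, -0.0]
contact_force: [0.2, 1.3, -0.5]
gripper_width: 0.0803
grasp_force: 0.0
```

>>> {"op": "apply_moves", "data": {"steps": [8,0,0,-0.5,0,8,0,0,-2,0,8,0,0,-4,0,8,0,0,-6,0,8,-2,0,-9,0,8,-6,0,-11,0,8,-10,0,-12,0,8,-14,0,-13,0,8,-17,0,-13,0,8,-17,0,-13,0]}}

```text
t: 27.85
position: [0.5086, -0.0853, 0.2225]
ee_rot: [0.001, 0.864, 0.504, 0.001]
contact_force: [-0.2, 0.4, -0.3]
gripper_width: 0.0799
grasp_force: 0.0
```

```bash
python3 chk.py; python3 - <<'E'
from h import *
im,d=eyes.camera('side'); cv2.imwrite('pics/s6.png',cv2.resize(im[170:290,220:380],None,fx=5,fy=5,interpolation=cv2.INTER_CUBIC))
P=world('side',d); hsv=cv2.cvtColor(im,cv2.COLOR_BGR2HSV); m=(cv2.inRange(hsv,(3,150,80),(18,255,255))>0)
m&=np.linalg.norm(P[...,:2]-[.596,.063],axis=2)<.04; print(m.sum(),P[m].mean(0) if m.any() else 0, P[m][:,2].max() if m.any() else 0)
E
```

```text
27.85 [ 0.5086 -0.0853  0.2225] r 0.1119 a -3.3 F world [-0.2  0.4 -0.3] tool [ 0.2 -0.4  0.3] 0.07986338461704272 0.0
195 [0.58579335 0.07084272 0.11491217] 0.135357680097433
```

View pics/s6.png

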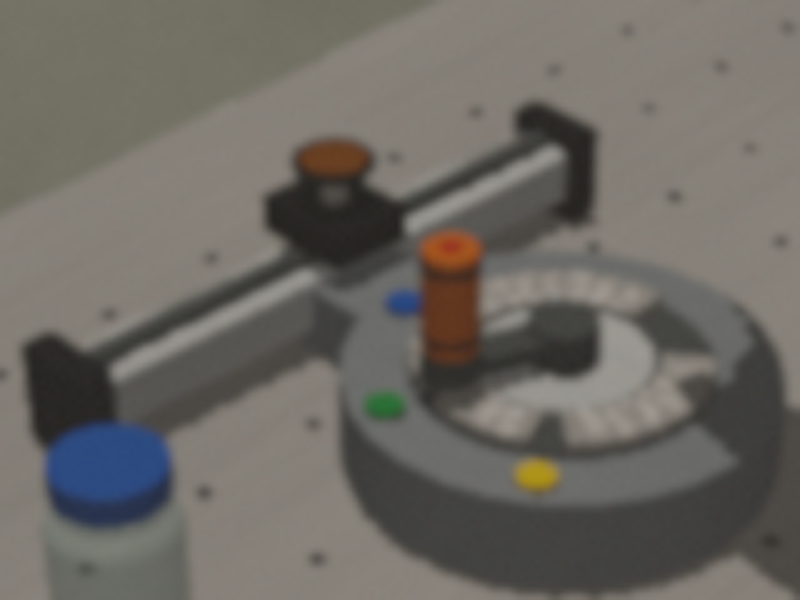

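The released sleeve stands down at the green tab, with the red tail level at its top. The jar is untouched. I'm handing in.

```bash
python3 -c "
from plant import r; print(r.close_job())"
```

```text
the job is handed in; nothing more can be done
None
```

The crank is wound to the green stop, with the pin home in the hole beside the green tab and the sleeve released. I handed the job in at about 28 s and the hand-in reported no verdict.

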